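Open the carton clamp to its mark and hold it

TASK

Get the clamping jig on the packing bench ready for a colleague to lay a carton in: first, with the jaw still shut, turn the round numbered sleeve to 5, then pull the spring-return jaw open by its handle until its pointer lines up with the clip that marks the carton's width. Keep it there: the job finishes while you are still holding the handle, with the jaw at the mark and the sleeve still on 5. Leave the other things on the bench where they are.

Things in the scene. Friction and masses are not known exactly. Their poses are not given: they have to be found in the camera images.
- jig: Grey box-clamping jig screwed to the bench, base 130 x 340 x 12 mm. Origin: centre of the base's underside. z up, y along the jig: at the +y end a block with dial and sleeve; then, at y = 60 mm, the fixed jaw, an aluminium wall 110 mm wide, top 52 mm above the bench; then the moving jaw, which is pulled open along the jig's -y. A white scale strip runs along its +x side.
- sleeve (a joint): Round sleeve with clicks, vertical axis; rad, growing counter-clockwise from above. Six places, printed 1 to 6 on the dial, 0.419 rad apart: n is at (n-1) x 0.419, so 5 at 1.676. Its black line points at the set number; 1 lies 30 degrees from the jig's +x towards +y. Starts anywhere from 2 to just past 3, even between places. A click takes about 0.1 N m; let go near a place, it mostly falls into it. Stops just past 1 and 6.
- sleeve_grip (a point): Centre of the sleeve at the height to grip, 64 mm above the bench. The sleeve is ribbed grey plastic, 44 mm in diameter, from 40 to 82 mm above the bench; the dial plate under it is 38 mm above the bench. It stands 125 mm from the jig's origin along the jig's +y. It sets how softly the jaw returns, not the pull.
- jaw (a joint): Spring-return moving jaw; m, 0 fully shut (rest), growing as it is pulled along the jig's -y, stop at 0.110. The spring pulls it shut with about 5 N at 0 and 90 N/m more (about 11 N at 65 mm), plus 0.6 N friction; let go, it snaps shut.
- handle (a point): Middle of the jaw's handle: a level round steel bar, 14 mm in diameter, along the jig's x between two posts of the same bar 82 mm apart (68 mm free between). Bar axis 78 mm above the bench; the carriage under it has its top at 32 mm, and the upright jaw plate, 30 to 42 mm from the bar on its +y side, at 50 mm. It moves with the jaw.
- pointer (a point): Tip of the small steel pointer sticking out of the moving jaw on the jig's +x side, in line with the handle bar, 58 mm from the bar's middle along the jig's x, 28 mm above the bench. It moves with the jaw.
- mark (a point): Point of the mark: a small fixed steel clip with a screw head (12 x 14 mm, 25 mm tall) on the jig's +x edge beside the scale strip, its point facing the pointer. Axes as the jig's. The jaw is at the mark when pointer and mark have the same place along the jig's y: a jaw value between 0.045 and 0.085 m, different each time.
- carton_flat: Bystander, loose: flat white product carton 75 x 115 x 40 mm with a green band, near the jig's long side beyond the robot. Origin: centre of its underside.
- carton_tall: Bystander, loose: white product carton 80 x 100 x 75 mm, standing to the robot's right. Origin: centre of its underside.
- carton_brown: Bystander, loose: brown cardboard box 110 x 150 x 80 mm, to the robot's right. Origin: centre of its underside.
- label_roll: Bystander, loose: roll of labels lying flat, 68 mm across, 30 mm high, between the robot and the jig. Origin: centre of its underside.
- marker_pen: Bystander, loose: marker pen, 100 mm long and 12 mm high, lying between the robot and the jig. Origin: centre of its underside.
- tape_measure: Bystander, loose: black pocket tape measure 75 x 34 x 60 mm, beyond the jig. Origin: centre of its underside.
- stapler: Bystander, loose: stapler 130 x 34 x 46 mm, to the robot's left. Origin: centre of its underside.

How it is judged:
By the outcome, as a careful person would: the job done as asked, in the order asked, and still so for the second after the job is handed in, while the arm keeps its last pose, push and grip.
It also fails if it takes over 45 s, if anything falls off the work surface, if the arm or the gripper's body presses on something with over 40 N, if the wrist force passes 120 N, or if a joint passes its speed limit or range.

ROBOT

A 6-joint arm with a two-finger parallel gripper is mounted at the origin on the work surface. World frame = base frame: x ahead of the robot, y to its left, z up, the work surface at z = 0. Lengths are in m, angles in rad, forces in N, time in s.
With the tool pointing down it reaches from about 0.25 to 0.775 m from the base axis. Payload 4 kg.
Tool frame: the origin (TCP) lies on the centre line of the jaws, within the pads' length; the fingertips stand 8 mm ahead of it and the grasp point (between the pads) lies 11 mm behind it; z points along the fingers, y is the direction in which the jaws open and shut (so a half turn about z gives the same grasp; the last joint's range is limited). The gripper opens to 94 mm and grips with 3 to 60 N. Pads are 16 mm wide; open, the fingers measure 119 mm over their backs; the gripper's body (75 mm by 177 mm) begins 78 mm behind the grasp point.
Start: joints at [-1.3, 0.087, 1.371, -0, 1.684, -0.103], TCP at [0.201, -0.512, 0.178] pointing down, gripper open.
Joint ranges: [-3.1, 3.1], [-0.76, 2.03], [0.27, 2.55], [-1.08, 4.22], [0.17, 2.65], [-2.57, 2.57]. Speed limits (rad/s): [2.79, 2.79, 3.14, 3.14, 3.14, 3.14].

INTERFACE

Orientations are given as [roll, pitch, yaw] about the fixed x, y, z axes, in that order (R = Rz(yaw) Ry(pitch) Rx(roll)).
In Python, from bench import robot, cams, close_job gives the robot as it stands.
- The arm moves only by the tool arm_command, never from a script. Its argument "plan" is one flat list of numbers, 7 for each row, row after row: the shift along the tool's x, y, z in cm, then the turn, a rotation vector about the tool's x, y, z in degrees, then the closure, from 0 (fully open) to 1 (shut). A call has 1 to 8 rows; each row shifts and turns the commanded pose from where the row before left it, along the tool's axes as they then stand; what a row does not reach is not made up. A row lasts 1/8 s, in which the tool goes at most 62.5 mm and 10.7 degrees, less where a joint would pass 70% of its speed; a pose out of reach is approached as far as the arm can. A call with a gripper value outside its range is refused whole. The fingers move at their own pace and stop on an object; the grip force is fixed at half the most. Time passes only in rows, so rows that do not move let the fingers close. It gives the time, the measured TCP pose, the force and the opening at its end, in the units of the state.
- robot.get_obs(): the state, without advancing time (a new reading comes with each control period).
- cams.snapshot(name): name is "scene" or "top" or "wrist"; returns a dict with "pixels" (480x640x3 uint8, red, green, blue), "fov_y" (degrees; the focal length in pixels is half the picture's height over the tangent of half this angle, whatever the lens; pixels are square), "cx", "cy" (the principal point, pixels), "k1" (the pictures are not rectified: a ray, as slopes to the right and down, at radius r is drawn at 1 + k1 r^2 times it, then the intrinsics apply), "camera_from_world" (4x4, takes a point from world to camera coordinates); the wrist camera has in their place "tool_from_camera" (4x4, takes a point from camera to tool coordinates, whose origin is the TCP and whose axes are the flange's). Camera axes: x right, y up, looking along -z (the intrinsics and any distortion apply to the point x, -y, -z); pixel columns grow to the right and rows downward; lengths in m; the calibration is good to about 2 mm. A picture is of the moment at which its call begins: read the wrist's pose just before it. There is no depth.
- close_job(): hands the job in, once; it reports no verdict.
The state is a dict: "time": time; "joint_positions": joint angles; "qvel": joint speeds; "joint_torque": joint torques, N m; "tool_pos": TCP position; "ee_rot": TCP orientation; "wrist_force": force on the tool from outside, world axes, zero at the start; "wrist_torque": the same for the moment, N m; "width": finger opening in m.
Only numpy, scipy, OpenCV 4.12 (cv2) and the standard library are available. Lean on these libraries where they do the work, as an engineer would, in place of code of your own. Each camera call takes 0.05 s, during which the arm holds its last target.

## Working session

There is one attempt and no reset: what is moved stays moved. The work goes in short steps, Python scripts to look and compute and a tool call to move; the robot and the scene stay as the last step left them, time stands still between calls to the robot, and variables do not carry over. Pictures are saved under pics/ and viewed, and the job is handed in when it is done.

Besides the shell and the picture viewer there is one more tool, called by a JSON object that holds its "op" and its "data", one argument or row to a line. arm_command: Moves the arm, as the interface text tells. Its arguments: {"type":"object","properties":{"plan":{"type":"array","items":{"type":"number"}}},"required":["plan"]}

```bash
ls; mkdir -p pics; cat > h.py <<'E'
import numpy as np,cv2
from scipy.spatial.transform import Rotation as R
from bench import robot,cams,close_job
def snap(n,f):
    o=robot.get_obs(); s=cams.snapshot(n); cv2.imwrite('pics/'+f+'.png',s['pixels'][:,:,::-1])
    s.pop('pixels'); s['obs']=o
    import pickle; pickle.dump(s,open('pics/'+f+'.pkl','wb')); return s
def load(f):
    import pickle; return pickle.load(open('pics/'+f+'.pkl','rb'))
def cfw(s):
    if 'camera_from_world' in s: return np.array(s['camera_from_world'])
    T=np.eye(4);T[:3,:3]=R.from_euler('xyz',s['obs']['ee_rot']).as_matrix();T[:3,3]=s['obs']['tool_pos']
    return np.linalg.inv(T@np.array(s['tool_from_camera']))
def K(s):
    f=240/np.tan(np.radians(s['fov_y'])/2); return f,s['cx'],s['cy'],s['k1']
def proj(s,P):
    P=np.atleast_2d(P);C=cfw(s);q=P@C[:3,:3].T+C[:3,3];f,cx,cy,k=K(s)
    a=q[:,0]/-q[:,2];b=-q[:,1]/-q[:,2];m=1+k*(a*a+b*b)
    return np.c_[cx+f*a*m,cy+f*b*m]
def ray(s,uv):
    f,cx,cy,k=K(s);d=np.array([(uv[0]-cx)/f,(uv[1]-cy)/f]);u=d.copy()
    for _ in range(50): u=d/(1+k*(u@u))
    C=np.linalg.inv(cfw(s));return C[:3,3],C[:3,:3]@np.array([u[0],-u[1],-1])
def atz(s,uv,z):
    o,d=ray(s,uv);return o+d*(z-o[2])/d[2]
E
python3 - <<'E'
from h import *
for n in('scene','top','wrist'): s=snap(n,n+'0');print(n,{k:(np.round(v,3).tolist() if not isinstance(v,dict) else '') for k,v in s.items()})
print(robot.get_obs())
E
```

```text
pics
scene {'fov_y': 43.428, 'cx': 322.759, 'cy': 254.151, 'k1': -0.101, 'camera_from_world': [[-0.744, 0.668, -0.015, 0.432], [-0.549, -0.598, 0.585, 0.266], [0.382, 0.443, 0.811, -2.042], [0.0, 0.0, 0.0, 1.0]], 'obs': ''}
top {'fov_y': 53.417, 'cx': 316.344, 'cy': 233.155, 'k1': -0.014, 'camera_from_world': [[-0.014, -0.999, 0.03, -0.014], [0.991, -0.01, 0.133, -0.576], [-0.132, 0.031, 0.991, -1.059], [0.0, 0.0, 0.0, 1.0]], 'obs': ''}
wrist {'fov_y': 58.799, 'cx': 322.598, 'cy': 238.145, 'k1': -0.011, 'tool_from_camera': [[-0.001, 0.974, 0.228, 0.065], [1.0, 0.001, 0.0, -0.0], [-0.0, 0.228, -0.974, -0.206], [0.0, 0.0, 0.0, 1.0]], 'obs': ''}
{'time': 0.15, 'joint_positions': array([-1.30010525e+00,  8.77962507e-02,  1.37186199e+00, -1.59624995e-05,
        1.68357527e+00, -1.03142810e-01]), 'qvel': array([-0.00050862, -0.0014299 , -0.00366697, -0.0016443 , -0.00066891,
        0.00111504]), 'joint_torque': array([ 1.26127125e-03, -3.40642440e+01, -3.02793825e+01,  7.18254782e-02,
        3.05245235e-02, -1.07030485e-04]), 'tool_pos': array([ 0.20070204, -0.51159708,  0.17748994]), 'ee_rot': array([-3.13995888e+00, -1.53162771e-04,  3.73831981e-01]), 'wrist_force': array([-0.03694688, -0.28545896,  0.11002462]), 'wrist_torque': array([ 0.01347389,  0.02409381, -0.0079557 ]), 'width': 0.09409564729941541}
```

View pics/top0.png

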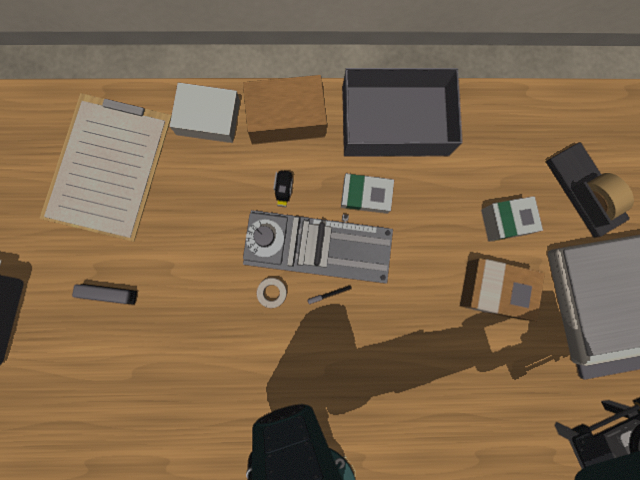

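View pics/scene0.png

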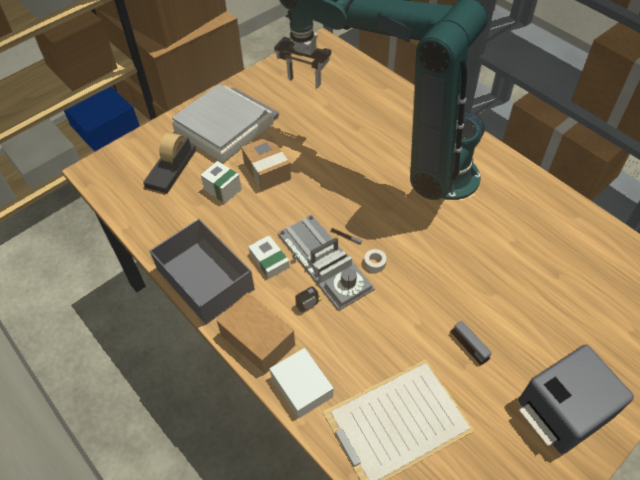

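The top view shows the jig at about (318,247), with its sleeve at (265,236) on the left and the mark clip near (345,217). I'll enlarge it.

```bash
python3 - <<'E'
from h import *
a=cv2.imread('pics/top0.png')[195:295,235:405];cv2.imwrite('pics/t0z.png',cv2.resize(a,None,fx=4.7,fy=4.7,interpolation=cv2.INTER_CUBIC))
E
```

```text
(no output)
```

View pics/t0z.png

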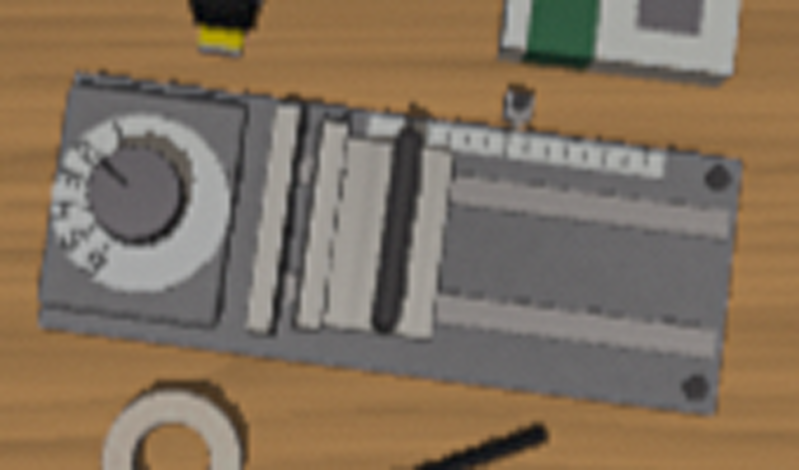

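```bash
python3 - <<'E'
from h import *
s=load('top0')
z=lambda u,v:(235+u/4.7,195+v/4.7)
for n,p,h in[('FR',(740,160),.012),('NR',(718,412),.012),('NL',(40,328),.012),('FL',(75,78),.012),('sleeve top',(137,195),.082),('bar a',(412,130),.078+.007),('bar b',(384,330),.085),('mark',(518,100),.025)]:
    print(n,atz(s,z(*p),h).round(4))
P={n:atz(s,z(*p),.012)[:2] for n,p in[('FR',(740,160)),('NR',(718,412)),('NL',(40,328))]}
c=(P['FR']+P['NL'])/2;d=P['NL']-P['NR'];print(c,np.linalg.norm(d),np.degrees(np.arctan2(d[1],d[0])))
E
```

```text
FR [ 0.5878 -0.2024  0.012 ]
NR [ 0.4613 -0.187   0.012 ]
NL [0.5071 0.149  0.012 ]
FL [0.6327 0.1323 0.012 ]
sleeve top [0.5641 0.0956 0.082 ]
bar a [ 0.5932 -0.0336  0.085 ]
bar b [ 0.4993 -0.0191  0.085 ]
mark [ 0.6173 -0.0895  0.025 ]
[ 0.54744303 -0.02668587] 0.33912175877349154 82.24276650293862
```

Jig pose is about (0.547, -0.027) with yaw -7.8°. I'll move the wrist camera over it.

{"op": "arm_command", "data": {
  "plan": [4,-2.8,-0.9,0,0,0,0,4,-2.8,-0.9,0,0,0,0,4,-2.8,-0.9,0,0,0,0,4,-2.8,-0.9,0,0,0,0,4,-2.8,-0.9,0,0,0,0,4,-2.8,-0.9,0,0,0,0,4,-2.8,-0.9,0,0,0,0,4,-2.8,-0.9,0,0,0,0]
}}

```text
time: 1.15
tool_pos: [0.4175, -0.1851, 0.2504]
ee_rot: [-3.142, 0.0, 0.374]
wrist_force: [-0.7, -0.6, -0.2]
width: 0.094
```

{"op": "arm_command", "data": {
  "plan": [4,-2.8,-0.9,0,0,7,0,4,-2.8,-0.9,0,0,7,0,3,-2.8,-0.9,0,0,7,0,2,-2,-0.9,0,0,8,0,0,0,0,0,0,0,0,0,0,0,0,0,0,0]
}}

```text
time: 1.9
tool_pos: [0.5211, -0.0575, 0.2858]
ee_rot: [3.141, 0.001, -0.131]
wrist_force: [-0.2, 0.2, -0.3]
width: 0.094
```

```bash
python3 - <<'E'
from h import *
s=snap('wrist','w1');print(s['obs']['tool_pos'],np.degrees(s['obs']['ee_rot']),s['obs']['time'])
E
```

```text
[ 0.52113872 -0.05754375  0.28580306] [ 1.79974128e+02  7.50940985e-02 -7.51628657e+00] 1.9
```

View pics/w1.png

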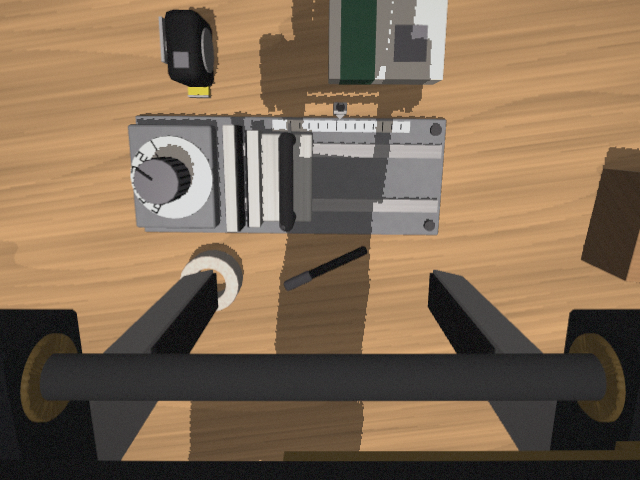

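The wrist view shows the sleeve at about (160,180) with its line pointing up-left, between numbers. The handle bar is at (287,180) and the clip at (340,110). I'll zoom in and overlay the model.

```bash
python3 - <<'E'
from h import *
a=cv2.imread('pics/w1.png')
cv2.imwrite('pics/w1a.png',cv2.resize(a[95:250,120:280],None,fx=3.8,fy=3.8,interpolation=cv2.INTER_CUBIC))
cv2.imwrite('pics/w1b.png',cv2.resize(a[90:250,230:450],None,fx=3.6,fy=3.6,interpolation=cv2.INTER_CUBIC))
E
```

```text
(no output)
```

View pics/w1a.png

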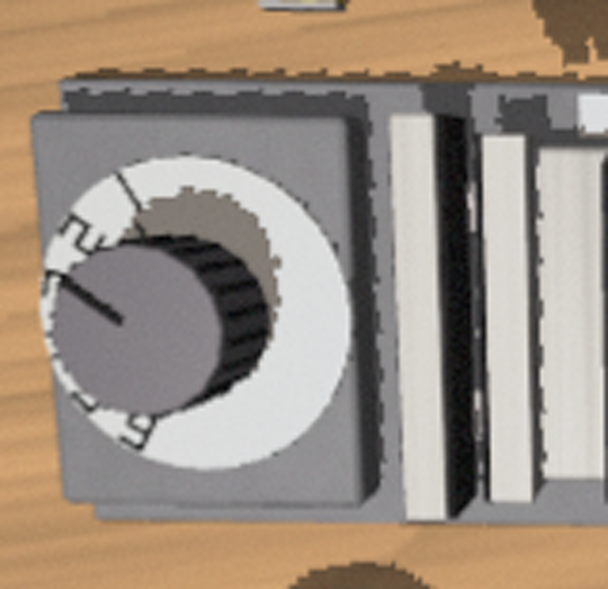

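View pics/w1b.png

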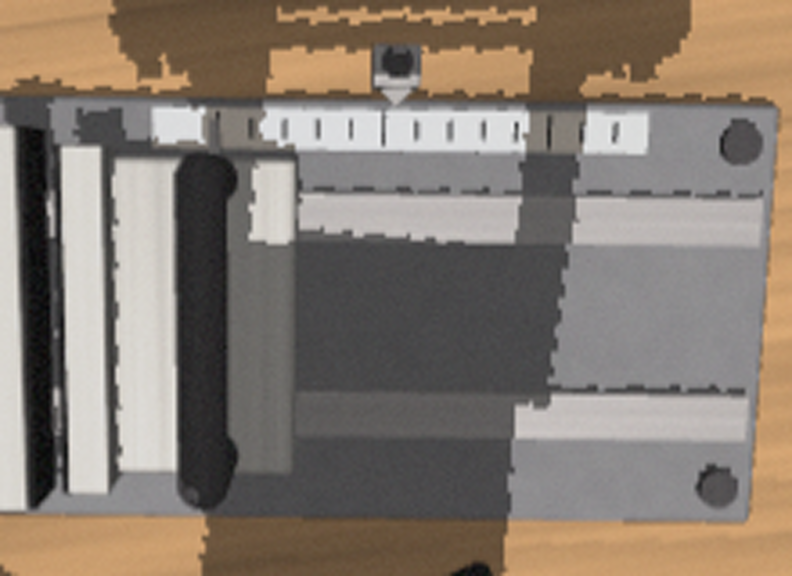

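```bash
python3 - <<'E'
from h import *
from scipy.optimize import least_squares
s=load('w1')
A=lambda u,v:np.array((120+u/3.8,95+v/3.8));B=lambda u,v:np.array((230+u/3.6,90+v/3.6))
L=[((.065,-.17,.012),B(777,103)),((-.065,-.17,.012),B(748,520)),((.065,.17,.012),A(62,82)),((-.065,.17,.012),A(100,518)),((0,.125,.082),A(136,326)),]
X=np.array([l[0] for l in L]);Y=np.array([l[1] for l in L])
def W(p,X):
    c,s_=np.cos(p[2]),np.sin(p[2]);X=np.atleast_2d(X);return np.c_[p[0]+c*X[:,0]-s_*X[:,1],p[1]+s_*X[:,0]+c*X[:,1],X[:,2]]
r=least_squares(lambda p:(proj(s,W(p,X))-Y).ravel(),[.547,-.027,-.136],loss='soft_l1')
p=r.x;print(p,np.degrees(p[2]));print(r.fun.reshape(-1,2).round(1))
np.save('jig.npy',p)
def inv(q): 
    c,s_=np.cos(p[2]),np.sin(p[2]);d=q[:2]-p[:2];return np.array([c*d[0]+s_*d[1],-s_*d[0]+c*d[1]])
print('sleeve W',W(p,(0,.125,.064)))
print('sleeve meas',inv(atz(s,A(136,326),.082)))
a=inv(atz(s,A(122,322),.082));b=inv(atz(s,A(66,280),.082));print(a,b,'ang deg from jig x',np.degrees(np.arctan2(*(b-[0,.125])[::-1])),np.degrees(np.arctan2(*(b-a)[::-1])))
for h in(.012,.025,.028,.02):print('mark tip',h,inv(atz(s,B(395,103),h)))
print('bar',inv(atz(s,B(207,172),.085)),inv(atz(s,B(203,490),.085)))
print('pointer',inv(atz(s,B(212,115),.028)))
t=load('top0');z=lambda u,v:(235+u/4.7,195+v/4.7)
print('top: mark',inv(atz(t,z(516,122),.025)),'bar',inv(atz(t,z(412,130),.085)),inv(atz(t,z(384,330),.085)),'sl',inv(atz(t,z(137,195),.082)))
for y in range(-150,60,10):print(y,(proj(s,W(p,(.06,y/1e3,.013)))[0]-[230,90])*3.6)
E
```

```text
[ 0.54902825 -0.02629563 -0.14332718] -8.212042543292673
[[ 1.8 -0.4]
 [ 1.2  0.5]
 [-1.9 -1.8]
 [-1.9  0.5]
 [ 0.1  0.9]]
sleeve W [[0.56688287 0.09742265 0.064     ]]
sleeve meas [0.00087863 0.12503966]
[0.00184903 0.12850032] [0.01220187 0.1417479 ] ang deg from jig x 53.92436436523445 51.9927660479286
mark tip 0.012 [ 0.06316218 -0.05276346]
mark tip 0.025 [ 0.0625979  -0.05225334]
mark tip 0.028 [ 0.06246768 -0.05213562]
mark tip 0.02 [ 0.06281493 -0.05244954]
bar [ 0.0422803  -0.00173418] [-4.14859407e-02 -1.82557581e-05]
pointer [0.05850122 0.00120802]
top: mark [ 0.06539034 -0.05317375] bar [ 0.04480633 -0.00091932] [-5.02226323e-02  7.42252029e-06] sl [-0.00249455  0.12283415]
-150 [717.10753498 117.69871698]
-140 [684.02995879 117.27201244]
-130 [650.93683208 116.84940085]
-120 [617.82916144 116.43089568]
-110 [584.70795439 116.01651041]
-100 [551.57421932 115.60625854]
-90 [518.42896555 115.20015358]
-80 [485.27320329 114.79820905]
-70 [452.10794367 114.40043847]
-60 [418.93419872 114.0068554 ]
-50 [385.75298137 113.61747337]
-40 [352.56530547 113.23230596]
-30 [319.37218578 112.85136674]
-20 [286.17463796 112.4746693 ]
-10 [252.97367859 112.10222724]
0 [219.77032517 111.73405416]
10 [186.56559608 111.37016369]
20 [153.36051064 111.01056946]
30 [120.15608908 110.65528511]
40 [ 86.95335253 110.3043243 ]
50 [ 53.75332306 109.95770068]
```

Line at about 53° from jig x, so the sleeve is on 2 and has to turn +72°. I'll move above the sleeve.

{"op": "arm_command", "data": {
  "plan": [0.6,-4,2,0,0,0,0,0.6,-4,3,0,0,0,0,0.6,-4,3,0,0,0,0,0.7,-4,3,0,0,-8.5,0,0,0,1,0,0,-9,0,0,0,1,0,0,-9,0,0,0,0,0,0,-9,0,0,0,0,0,0,-9,0]
}}

```text
time: 2.95
tool_pos: [0.5669, 0.0968, 0.1559]
ee_rot: [-3.141, 0.001, 0.649]
wrist_force: [-0.2, -1.3, 0.6]
width: 0.0938
```

{"op": "arm_command", "data": {
  "plan": [0,0,0,0,0,-9,0,0,0,0,0,0,0,0,0,0,0,0,0,0,0]
}}

```text
time: 3.32
tool_pos: [0.5674, 0.0974, 0.1564]
ee_rot: [3.141, 0.0, 0.798]
wrist_force: [-0.5, 0.8, 0.2]
width: 0.0936
```

```bash
cat >> h.py <<'E'
def W(p,X):
    c,s_=np.cos(p[2]),np.sin(p[2]);X=np.atleast_2d(X);return np.c_[p[0]+c*X[:,0]-s_*X[:,1],p[1]+s_*X[:,0]+c*X[:,1],X[:,2]]
def inv(p,q): 
    c,s_=np.cos(p[2]),np.sin(p[2]);d=q[:2]-p[:2];return np.array([c*d[0]+s_*d[1],-s_*d[0]+c*d[1]])
def todo(target):
    o=robot.get_obs();M=R.from_euler('xyz',o['ee_rot']).as_matrix();return M.T@(np.array(target)-o['tool_pos'])*100
E
python3 - <<'E'
from h import *
s=snap('wrist','w2');print(s['obs']['tool_pos'],np.degrees(s['obs']['ee_rot']),s['obs']['time'],s['obs']['joint_positions'])
a=cv2.imread('pics/w2.png')
p=np.load('jig.npy')
for q in proj(s,W(p,[(0,.125,.082),(0,.125,.04)])): cv2.circle(a,tuple(int(v) for v in q),2,(0,0,255),-1);print(q)
cv2.imwrite('pics/w2a.png',a);print(todo(W(p,(0,.125,.053))[0]))
E
```

```text
[0.56738722 0.09741188 0.15636218] [1.79993639e+02 1.15902096e-02 4.57481109e+01] 3.325 [ 7.16945747e-02  1.49637274e-01  1.34520704e+00 -2.18003445e-04
  1.64682576e+00  8.44019179e-01]
[322.42673045 238.44383034]
[322.45690303 225.99437539]
[-0.05229852 -0.02897575 10.33716655]
```

View pics/w2a.png

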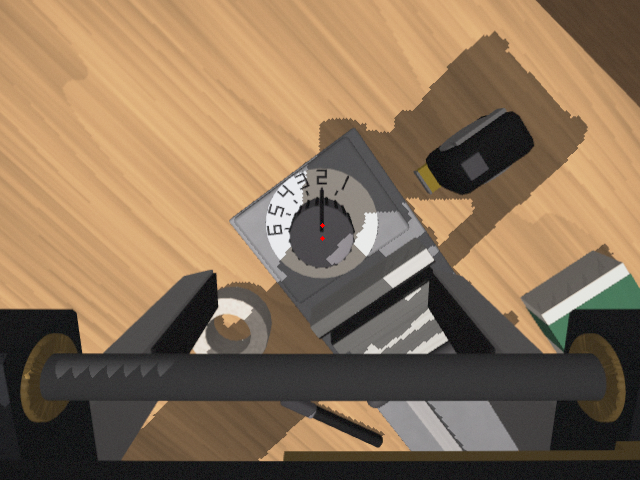

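The sleeve is centred near (321,234) and its line points exactly at 2. I'll check the centring before descending.

```bash
python3 - <<'E'
from h import *
a=cv2.imread('pics/w2.png')
cv2.imwrite('pics/w2z.png',cv2.resize(a[170:290,250:400],None,fx=5,fy=5,interpolation=cv2.INTER_CUBIC))
s=load('w2');p=np.load('jig.npy')
c=W(p,(0,.125,.082))[0];th=np.linspace(0,2*np.pi,60)
q=proj(s,np.c_[c[0]+.022*np.cos(th),c[1]+.022*np.sin(th),0*th+.082]);print((q.min(0)-[250,170])*5,(q.max(0)-[250,170])*5)
E
```

```text
[199.16658284 180.98878446] [525.10013121 498.13746316]
```

View pics/w2z.png

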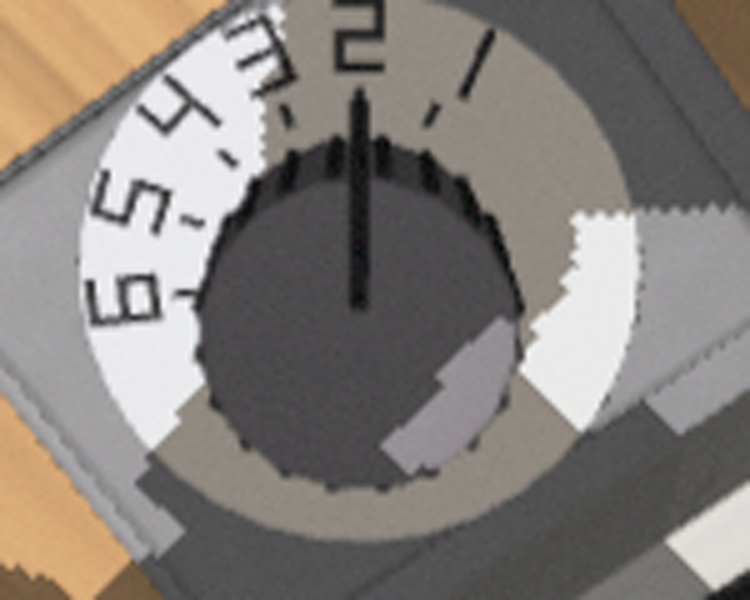

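Centring is within about 1.5 mm. I'll descend and grip.

{"op": "arm_command", "data": {
  "plan": [0.1,0,2.5,0,0,0,0,0,0,3,0,0,0,0,0,0,3,0,0,0,0,0,0,1.8,0,0,0,0,0,0,0,0,0,0,0,0,0,0,0,0,0,0.6,0,0,0,0,0,0,1,0,0,0,0,0,0,1]
}}

```text
time: 4.38
tool_pos: [0.569, 0.099, 0.0545]
ee_rot: [3.14, -0.001, 0.801]
wrist_force: [-0.1, 0.4, -0.2]
width: 0.0671
```

{"op": "arm_command", "data": {
  "plan": [0,0,0,0,0,0,1,0,0,0,0,0,0,1,0,0,0,0,0,0,1]
}}

```text
time: 4.75
tool_pos: [0.568, 0.0992, 0.0534]
ee_rot: [-3.141, 0.0, 0.801]
wrist_force: [-0.9, 1.9, 1.2]
width: 0.0417
```

{"op": "arm_command", "data": {
  "plan": [0,0,0,0,0,-9,1,0,0,0,0,0,-9,1,0,0,0,0,0,-9,1,0,0,0,0,0,-9,1,0,0,0,0,0,-9,1,0,0,0,0,0,-9,1,0,0,0,0,0,-9,1,0,0,0,0,0,-9,1]
}}

```text
time: 5.75
tool_pos: [0.5668, 0.0994, 0.0534]
ee_rot: [-3.139, -0.002, 2.063]
wrist_force: [-4.0, 1.8, 2.6]
width: 0.0418
```

{"op": "arm_command", "data": {
  "plan": [0,0,0,0,0,0,1,0,0,0,0,0,0,1]
}}

```text
time: 6.0
tool_pos: [0.5668, 0.0994, 0.0534]
ee_rot: [-3.139, -0.002, 2.055]
wrist_force: [-5.3, 1.0, 4.2]
width: 0.0417
```

```bash
python3 - <<'E'
from h import *
s=snap('wrist','w3');o=s['obs'];print(o['tool_pos'],np.degrees(o['ee_rot']),o['time'],o['wrist_torque'],o['wrist_force'])
a=cv2.imread('pics/w3.png')
cv2.imwrite('pics/w3z.png',cv2.resize(a[100:320,190:450],None,fx=2.7,fy=2.7,interpolation=cv2.INTER_CUBIC))
E
```

```text
[0.5668129  0.0994021  0.05339292] [-1.79859835e+02 -1.17390945e-01  1.17759727e+02] 6.0 [0.30833975 0.86315453 0.01386652] [-5.33972315  0.95601635  4.16249618]
```

View pics/w3z.png

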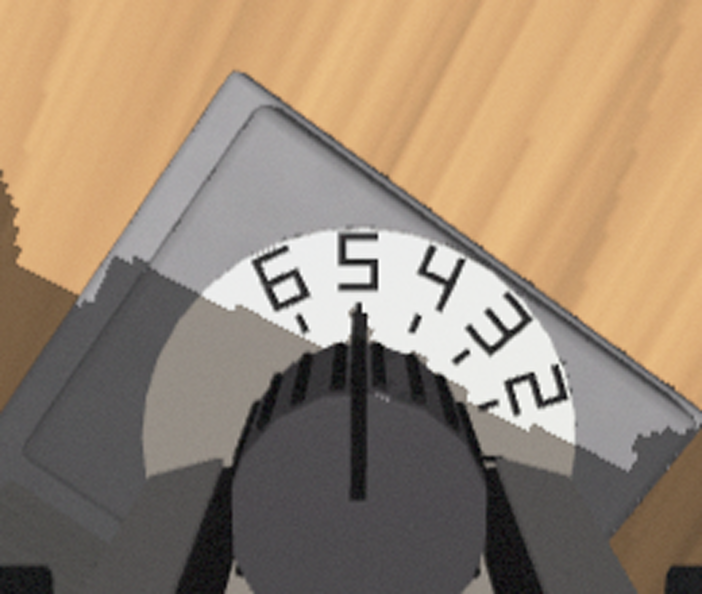

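The line points at 5. I'll release, rise and check.

{"op": "arm_command", "data": {
  "plan": [0,0,0,0,0,0,0.3,0,0,0,0,0,0,0,0,0,0,0,0,0,0,0,0,0,0,0,0,0,0,0,-3,0,0,0,0,0,0,-5,0,0,0,0,0,0,-5,0,0,0,0,0,0,0,0,0,0,0]
}}

```text
time: 7.05
tool_pos: [0.5714, 0.0991, 0.1895]
ee_rot: [3.131, 0.005, 2.058]
wrist_force: [0.6, -0.1, 0.6]
width: 0.0943
```

```bash
python3 - <<'E'
from h import *
s=snap('wrist','w4');o=s['obs'];print(o['tool_pos'],np.degrees(o['ee_rot']),o['time'],o['wrist_force'])
a=cv2.imread('pics/w4.png')
cv2.imwrite('pics/w4z.png',cv2.resize(a[130:330,190:450],None,fx=3,fy=3,interpolation=cv2.INTER_CUBIC))
E
```

```text
[0.57138236 0.0990858  0.18951288] [179.39549595   0.27304579 117.89759607] 7.05 [ 0.63905087 -0.06228082  0.55917469]
```

View pics/w4z.png

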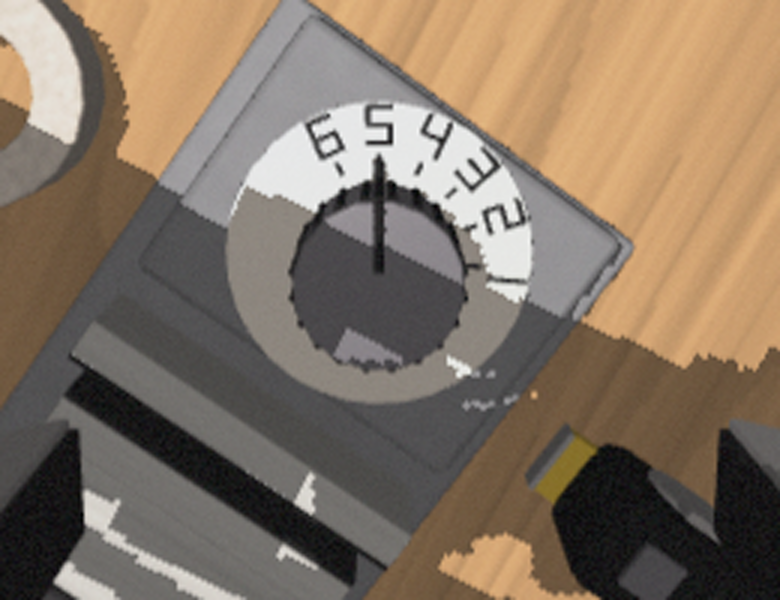

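The sleeve sits on 5 after release. Now I'll rotate back to yaw about -8° and go above the handle.

{"op": "arm_command", "data": {
  "plan": [0,0,-1,0,0,10.5,0,0,0,-1,0,0,10.5,0,0,0,0,0,0,10.5,0,0,0,0,0,0,10.5,0,0,0,0,0,0,10.5,0,0,0,0,0,0,10.5,0,0,0,0,0,0,10.5,0,0,0,0,0,0,10.5,0]
}}

```text
time: 8.1
tool_pos: [0.5673, 0.0987, 0.2006]
ee_rot: [-3.14, 0.004, 0.586]
wrist_force: [-0.0, -0.0, 0.1]
width: 0.094
```

{"op": "arm_command", "data": {
  "plan": [0,0,0,0,0,10.5,0,0,0,0,0,0,10.5,0,0,0,0,0,0,10.5,0,0,0,0,0,0,10.5,0,0,4,0,0,0,0,0,0,4.5,0,0,0,0,0,0,4,0,0,0,0,0,0,0,0,0,0,0,0]
}}

```text
time: 9.1
tool_pos: [0.5495, -0.027, 0.201]
ee_rot: [3.141, 0.004, -0.145]
wrist_force: [-0.4, 0.2, -0.6]
width: 0.0941
```

```bash
python3 - <<'E'
from h import *
s=snap('wrist','w5');o=s['obs'];print(o['tool_pos'],np.degrees(o['ee_rot']),o['time'],o['wrist_force'],o['joint_positions'])
a=cv2.imread('pics/w5.png')
p=np.load('jig.npy')
for q in proj(s,W(p,[(.065,.17,.012),(-.065,-.17,.012),(.065,-.17,.012),(-.065,.17,.012),(.041,-.001,.085),(-.041,-.001,.085),(.058,0,.028),(.0625,-.052,.025)])): cv2.circle(a,tuple(int(v) for v in q),2,(0,0,255),-1)
cv2.imwrite('pics/w5a.png',a);print(todo(W(p,(0,-.001,.067))[0]))
E
```

```text
[ 0.54951204 -0.02699096  0.20095579] [179.97338371   0.22613051  -8.32763483] 9.1 [-0.35755433  0.19793353 -0.62202046] [-1.51799183e-01  8.77758405e-02  1.32576290e+00 -4.96442520e-04
  1.73199754e+00  1.56426216e+00]
[-0.02202637  0.20167528 13.42744165]
```

View pics/w5a.png

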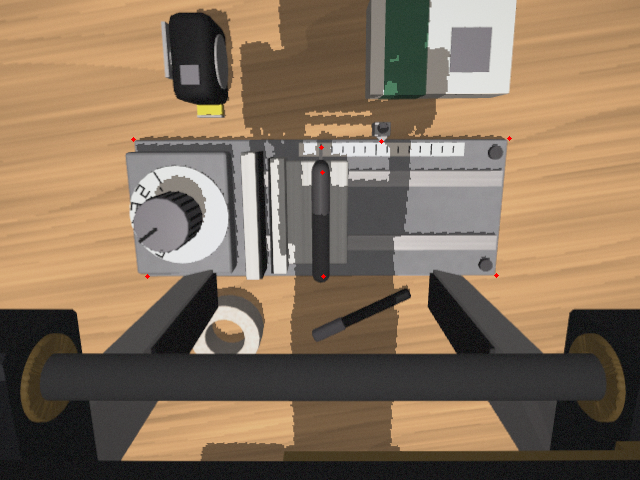

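The bar is centred near (320,220), the clip point is near (382,138), and the sleeve is still on 5. I'll descend and grip the bar.

{"op": "arm_command", "data": {
  "plan": [0,0.1,3,0,0,0,0,0,0,4,0,0,0,0,0,0,4,0,0,0,0,0,0,2.4,0,0,0,0,0,0,0,0,0,0,0.3,0,0,0,0,0,0,0.6,0,0,0,0,0,0,0.8,0,0,0,0,0,0,1]
}}

```text
time: 10.15
tool_pos: [0.5515, -0.0259, 0.0707]
ee_rot: [3.142, -0.003, -0.141]
wrist_force: [-0.4, 0.4, 0.3]
width: 0.0571
```

{"op": "arm_command", "data": {
  "plan": [0,0,0,0,0,0,1,0,0,0,0,0,0,1,0,0,0,0,0,0,1,0,0,0,0,0,0,1]
}}

```text
time: 10.65
tool_pos: [0.5506, -0.0259, 0.0693]
ee_rot: [3.142, 0.0, -0.141]
wrist_force: [1.0, 0.4, -0.6]
width: 0.0176
```

```bash
python3 - <<'E'
from h import *
s=snap('wrist','w6');o=s['obs'];print(o['tool_pos'],np.degrees(o['ee_rot']),o['time'],o['wrist_force'])
p=np.load('jig.npy');print(inv(p,o['tool_pos']))
E
```

```text
[ 0.55057486 -0.0258694   0.06933254] [ 1.79996540e+02  4.84379764e-04 -8.08527008e+00] 10.65 [ 1.01351814  0.36238464 -0.5978455 ]
[0.00146986 0.00064278]
```

View pics/w6.png

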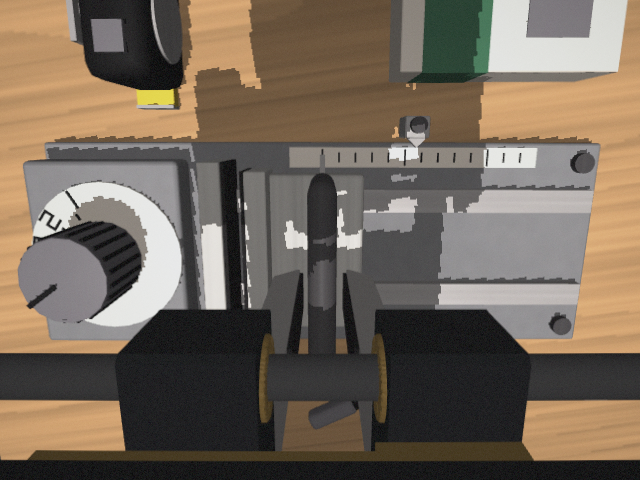

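The bar is between the fingers. The pointer tip is near (322,150) and the clip point near (416,146).

{"op": "arm_command", "data": {
  "plan": [0,0,0,0,0,0,1,0,0,0,0,0,0,1]
}}

```text
time: 10.95
tool_pos: [0.5506, -0.0259, 0.0693]
ee_rot: [3.141, 0.0, -0.141]
wrist_force: [1.0, 0.2, 0.0]
width: 0.0003
```

```bash
python3 - <<'E'
from h import *
s=load('w6');p=np.load('jig.npy')
a=cv2.imread('pics/w6.png')
cv2.imwrite('pics/w6z.png',cv2.resize(a[105:185,290:450],None,fx=5,fy=5,interpolation=cv2.INTER_CUBIC))
for h in(.02,.025,.028):
  print(h,inv(p,atz(s,(322,150),h)),inv(p,atz(s,(416,146),h)))
E
```

```text
0.02 [0.06022437 0.00106638] [ 0.0626083  -0.05397904]
0.025 [0.06035151 0.00106243] [ 0.06268868 -0.05290321]
0.028 [0.06042779 0.00106006] [ 0.06273691 -0.05225772]
```

View pics/w6z.png

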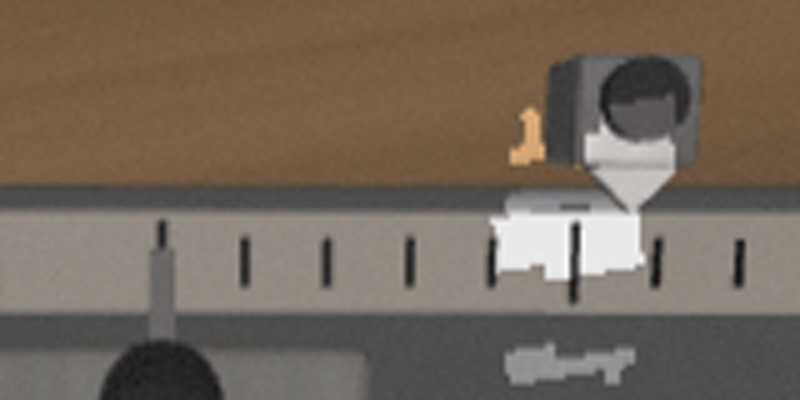

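The fingers closed fully, to 0.3 mm, with no force, so the bar isn't between them. I need to look.

```bash
python3 - <<'E'
from h import *
s=snap('wrist','w7');snap('scene','s7');snap('top','t7');o=s['obs'];print(o['tool_pos'],o['width'],o['wrist_force'])
a=cv2.imread('pics/s7.png');cv2.imwrite('pics/s7z.png',cv2.resize(a[170:320,240:440],None,fx=4,fy=4,interpolation=cv2.INTER_CUBIC))
E
```

```text
[ 0.55056037 -0.02588951  0.06933797] 0.0003019937606325479 [1.00832698e+00 2.22786302e-01 3.48635647e-04]
```

View pics/w7.png

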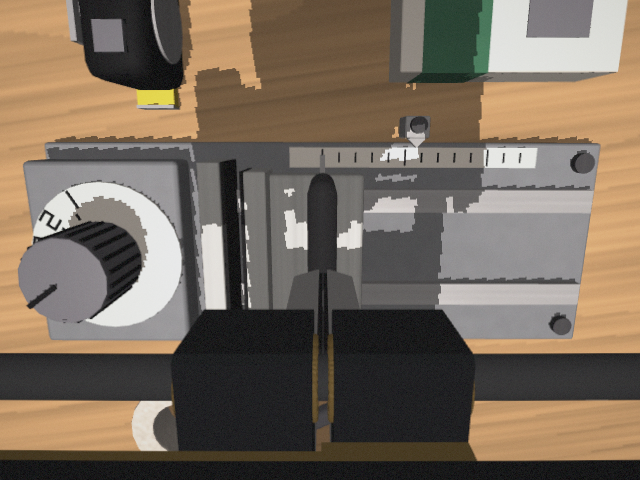

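View pics/s7z.png

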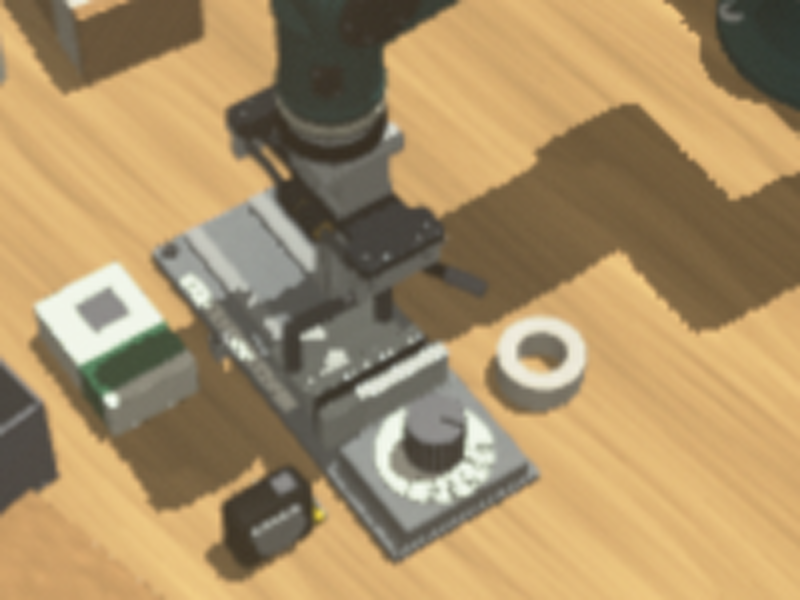

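```bash
python3 - <<'E'
from h import *
s=load('w7');o=s['obs'];M=R.from_euler('xyz',o['ee_rot']).as_matrix()
for z in(-.03,-.011,0,.008):print(z,proj(s,[o['tool_pos']+M@np.array([x,0,z]) for x in(-.008,0,.008)]).round(0).tolist())
p=np.load('jig.npy')
for z in(.071,.078,.085,.05):print(z,proj(s,W(p,[(x,-.0,z) for x in(-.041,0,.041,.048)])).round(0).tolist())
sc=load('s7')
print(proj(sc,W(p,[(x,0,.078) for x in(-.041,0,.041)])),proj(sc,[o['tool_pos']+M@np.array([0,0,.008])]))
a=cv2.imread('pics/w7.png');cv2.imwrite('pics/w7z.png',cv2.resize(a[160:350,230:420],None,fx=3.1,fy=3.1,interpolation=cv2.INTER_CUBIC))
E
```

```text
-0.03 [[323.0, 309.0], [323.0, 292.0], [323.0, 275.0]]
-0.011 [[323.0, 294.0], [323.0, 278.0], [323.0, 262.0]]
0 [[323.0, 286.0], [323.0, 271.0], [323.0, 256.0]]
0.008 [[323.0, 281.0], [323.0, 267.0], [323.0, 252.0]]
0.071 [[324.0, 350.0], [324.0, 275.0], [324.0, 194.0], [324.0, 179.0]]
0.078 [[324.0, 356.0], [324.0, 280.0], [324.0, 195.0], [324.0, 180.0]]
0.085 [[324.0, 363.0], [324.0, 284.0], [324.0, 198.0], [324.0, 182.0]]
0.05 [[324.0, 332.0], [324.0, 263.0], [324.0, 189.0], [324.0, 175.0]]
[[335.83038955 239.0799652 ]
 [324.38913871 245.31850645]
 [312.77998046 251.64936685]] [[324.17053844 249.01771757]]
```

View pics/w7z.png

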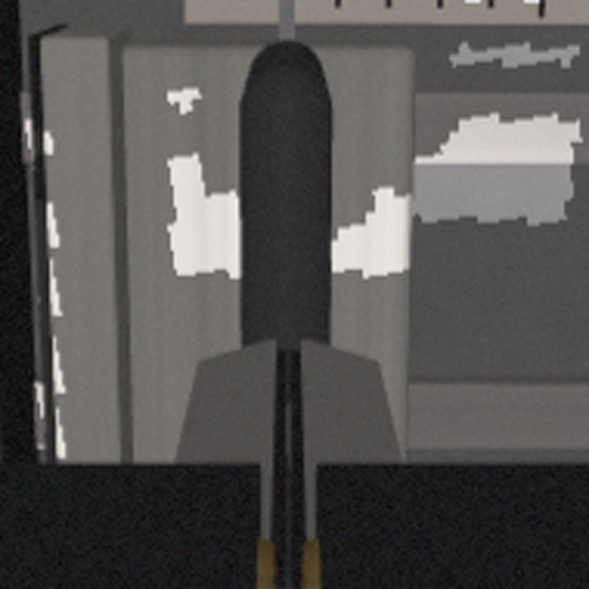

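Here the finger tips (row ≈270–305, x≈217/430 when open) look about 27 mm behind the TCP, not 8 mm ahead. The shut fingers also appear above the bar. I'll check this against the scene camera.

```bash
python3 - <<'E'
from h import *
s=load('s7');o=s['obs'];M=R.from_euler('xyz',o['ee_rot']).as_matrix()
a=cv2.imread('pics/s7.png')[200:270,285:375];a=cv2.resize(a,None,fx=8,fy=8,interpolation=cv2.INTER_CUBIC)
p=np.load('jig.npy')
for z,c in((-.027,(0,255,0)),(.008,(0,0,255))):
  for q in proj(s,[o['tool_pos']+M@np.array([x,y,z]) for x in(-.008,.008) for y in(-.0125,.0125)]): cv2.circle(a,tuple(int(v) for v in (q-[285,200])*8+4),4,c,1)
for q in proj(s,W(p,[(x,0,.085) for x in(-.041,.041)])): cv2.circle(a,tuple(int(v) for v in (q-[285,200])*8+4),4,(255,0,0),1)
cv2.imwrite('pics/s7y.png',a)
b=cv2.imread('pics/w1.png')[255:330,190:460];cv2.imwrite('pics/w1y.png',cv2.resize(b,None,fx=2.9,fy=2.9))
E
```

```text
(no output)
```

View pics/s7y.png

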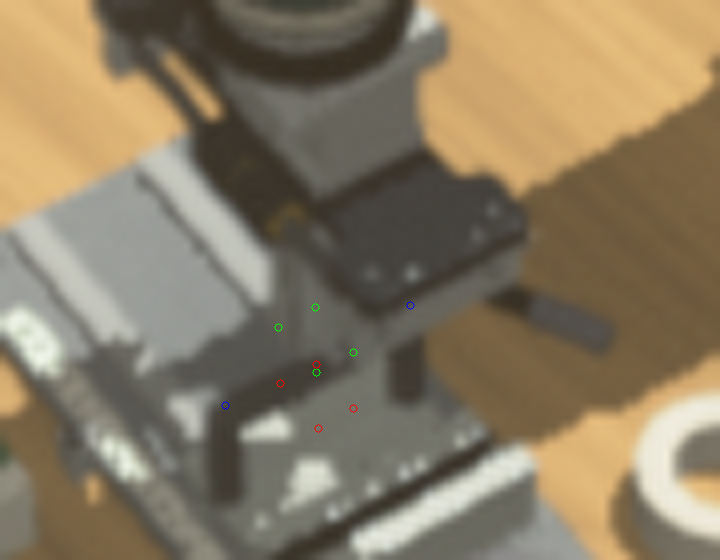

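View pics/w1y.png

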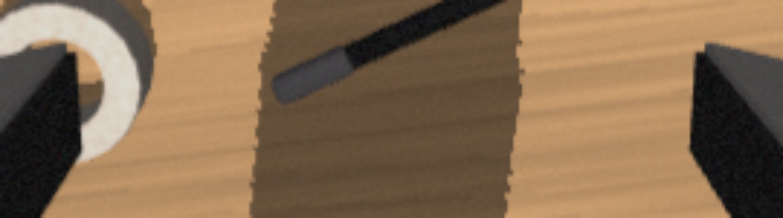

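Both cameras agree: the real fingertips are 27.5 mm behind the reported TCP, at z≈0.097 now, above the bar. I'll open, descend 3.5 cm in small steps, and watch the force.

{"op": "arm_command", "data": {
  "plan": [0,0,0,0,0,0,0.3,0,0,0,0,0,0,0,0,0,0,0,0,0,0,0,0,0,0,0,0,0,0,0,0,0,0,0,0,0,0,0,0,0,0,0]
}}

```text
time: 11.85
tool_pos: [0.5506, -0.0258, 0.0693]
ee_rot: [3.142, -0.0, -0.141]
wrist_force: [0.6, -0.0, -0.2]
width: 0.0571
```

{"op": "arm_command", "data": {
  "plan": [0,0,0.8,0,0,0,0,0,0,0.7,0,0,0,0]
}}

```text
time: 12.1
tool_pos: [0.5503, -0.0259, 0.0536]
ee_rot: [3.141, 0.001, -0.141]
wrist_force: [0.2, -0.6, -0.5]
width: 0.0768
```

```bash
python3 - <<'E'
from h import *
s=snap('wrist','w8');snap('scene','s8');o=s['obs'];print(o['tool_pos'],o['width'],o['wrist_force'])
a=cv2.imread('pics/s8.png');cv2.imwrite('pics/s8z.png',cv2.resize(a[190:280,275:385],None,fx=7,fy=6.6,interpolation=cv2.INTER_CUBIC))
E
```

```text
[ 0.55029347 -0.025851    0.05356966] 0.07682707476541482 [ 0.2489339  -0.61055116 -0.48002017]
```

View pics/s8z.png

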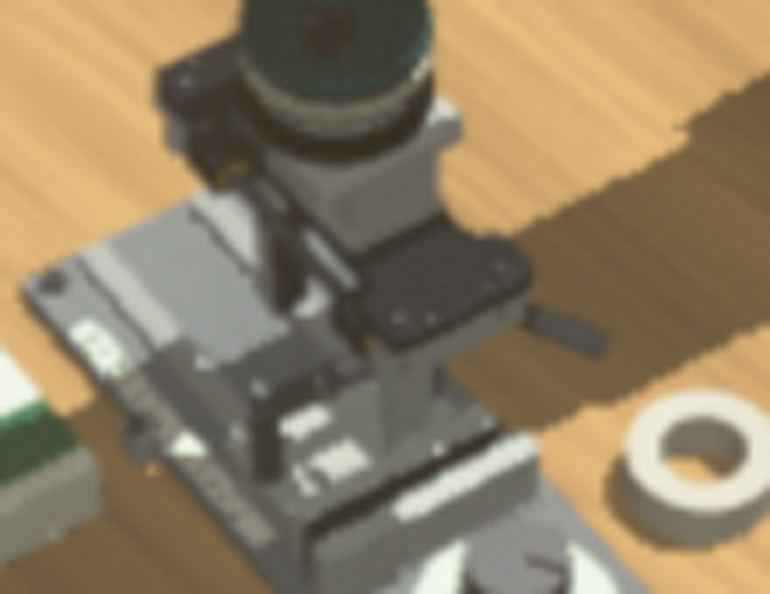

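View pics/w8.png

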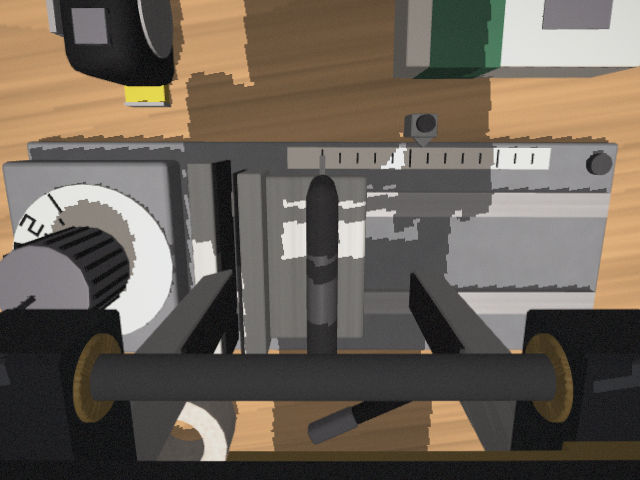

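Fingers clear and straddling the bar, tips at about 0.081. I'll go down 2 cm more, then close.

{"op": "arm_command", "data": {
  "plan": [0,0,0.7,0,0,0,0,0,0,0.7,0,0,0,0,0,0,0.5,0,0,0,0,0,0,0,0,0,0,0,0,0,0,0,0,0,0.5]
}}

```text
time: 12.82
tool_pos: [0.5508, -0.0259, 0.0355]
ee_rot: [3.142, -0.0, -0.141]
wrist_force: [0.3, -1.1, -0.5]
width: 0.0869
```

{"op": "arm_command", "data": {
  "plan": [0,0,0,0,0,0,0.8,0,0,0,0,0,0,1,0,0,0,0,0,0,1,0,0,0,0,0,0,1,0,0,0,0,0,0,1,0,0,0,0,0,0,1,0,0,0,0,0,0,1,0,0,0,0,0,0,1]
}}

```text
time: 13.82
tool_pos: [0.5506, -0.0254, 0.0353]
ee_rot: [-3.141, -0.0, -0.141]
wrist_force: [0.6, 1.7, -0.3]
width: 0.0133
```

```bash
python3 - <<'E'
from h import *
s=snap('wrist','w9');o=s['obs'];print(o['tool_pos'],o['width'],o['wrist_force'],o['time']);p=np.load('jig.npy');print(inv(p,o['tool_pos']))
a=cv2.imread('pics/w9.png')
cv2.imwrite('pics/w9z.png',cv2.resize(a[110:200,290:450],None,fx=5,fy=5,interpolation=cv2.INTER_CUBIC))
E
```

```text
[ 0.55064406 -0.02541667  0.03534452] 0.013279132748713243 [ 0.60814153  1.7239782  -0.34844892] 13.825
[0.00147369 0.00110075]
```

View pics/w9.png

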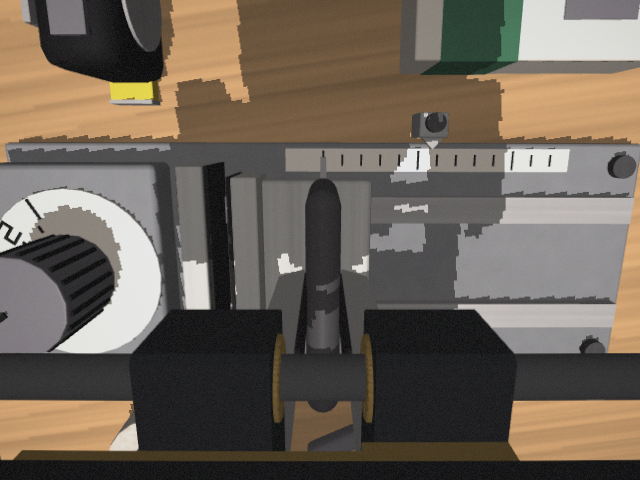

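View pics/w9z.png

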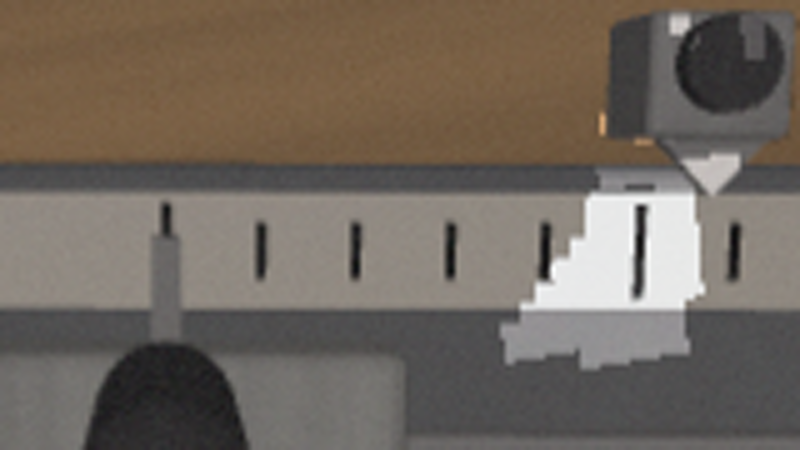

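The bar is gripped (13.3 mm). The pointer is at 0 and the mark sits between 50 and 60 mm. I'll pull 5 cm along tool +y.

{"op": "arm_command", "data": {
  "plan": [0,0.5,0,0,0,0,1,0,1,0,0,0,0,1,0,1,0,0,0,0,1,0,1,0,0,0,0,1,0,1,0,0,0,0,1,0,0.5,0,0,0,0,1,0,0,0,0,0,0,1,0,0,0,0,0,0,1]
}}

```text
time: 14.88
tool_pos: [0.544, -0.0717, 0.0354]
ee_rot: [-3.135, -0.0, -0.14]
wrist_force: [1.3, 8.7, 0.6]
width: 0.0134
```

```bash
python3 - <<'E'
from h import *
s=snap('wrist','w10');o=s['obs'];print(o['tool_pos'],np.degrees(o['ee_rot']),o['width'],o['wrist_force'],o['time']);p=np.load('jig.npy');print(inv(p,o['tool_pos']))
a=cv2.imread('pics/w10.png')
cv2.imwrite('pics/w10z.png',cv2.resize(a[110:200,260:400],None,fx=5.5,fy=5.5,interpolation=cv2.INTER_CUBIC))
E
```

```text
[ 0.54400228 -0.07172164  0.03536439] [-1.79608354e+02 -7.43092095e-04 -8.03307029e+00] 0.013411710261815363 [1.31505263 8.66335445 0.6239314 ] 14.875
[ 0.00151408 -0.04567812]
```

View pics/w10.png

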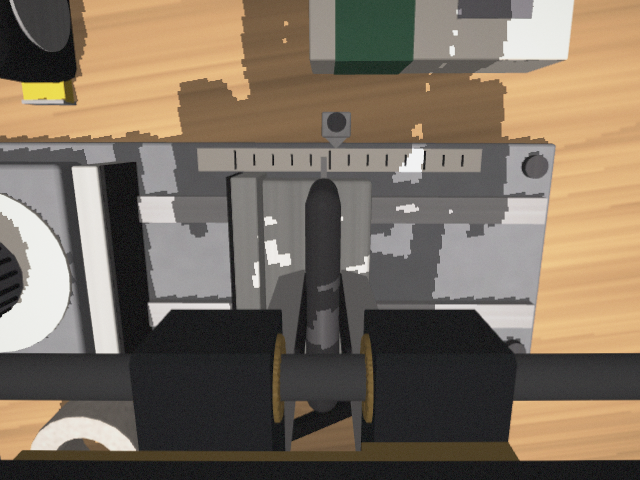

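View pics/w10z.png

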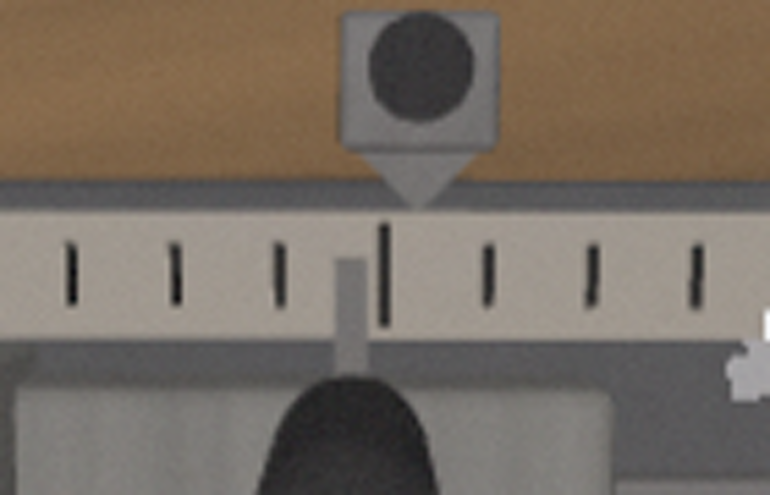

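The pointer is at column 350 and the mark at 418 in the zoom. At about 110 px per cm that leaves about 6.2 mm, so I'll pull a bit more.

{"op": "arm_command", "data": {
  "plan": [0,0.3,0,0,0,0,1,0,0.3,0,0,0,0,1,0,0,0,0,0,0,1,0,0,0,0,0,0,1]
}}

```text
time: 15.42
tool_pos: [0.5432, -0.0772, 0.0353]
ee_rot: [-3.134, 0.0, -0.14]
wrist_force: [0.7, 9.7, 1.0]
width: 0.0131
```

```bash
python3 - <<'E'
from h import *
s=snap('wrist','w11');o=s['obs'];print(o['tool_pos'],np.degrees(o['ee_rot']),o['width'],o['wrist_force'],o['time']);p=np.load('jig.npy');print(inv(p,o['tool_pos']))
a=cv2.imread('pics/w11.png')
cv2.imwrite('pics/w11z.png',cv2.resize(a[110:185,280:370],None,fx=8,fy=8,interpolation=cv2.INTER_CUBIC))
E
```

```text
[ 0.54318422 -0.07723312  0.03532709] [-1.79573477e+02  4.60705120e-03 -8.01479183e+00] 0.013093518808731247 [0.67432211 9.68262432 0.99398538] 15.425
[ 0.00149164 -0.05124993]
```

View pics/w11z.png

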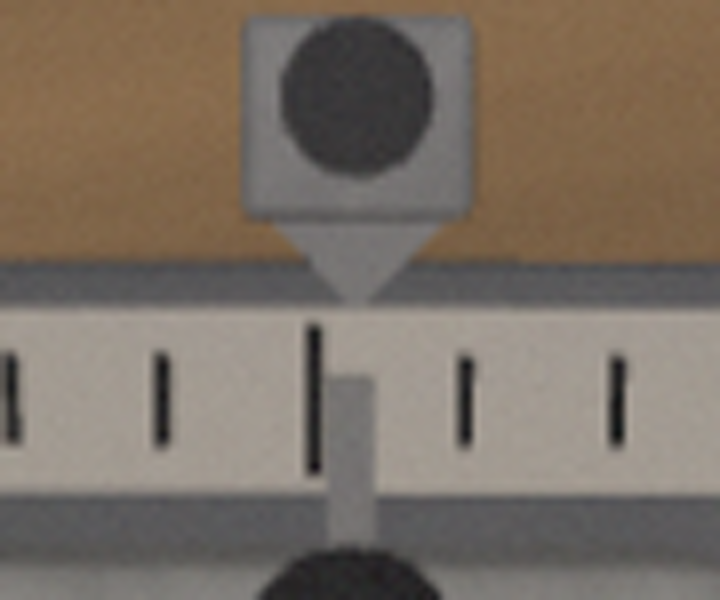

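Only about 0.4 mm short. A final nudge.

{"op": "arm_command", "data": {
  "plan": [0,0.05,0,0,0,0,1,0,0,0,0,0,0,1,0,0,0,0,0,0,1,0,0,0,0,0,0,1,0,0,0,0,0,0,1,0,0,0,0,0,0,1]
}}

```text
time: 16.23
tool_pos: [0.5432, -0.0774, 0.0353]
ee_rot: [-3.134, 0.0, -0.14]
wrist_force: [1.5, 9.0, 0.4]
width: 0.013
```

```bash
python3 - <<'E'
from h import *
s=snap('wrist','w12');snap('top','t12');snap('scene','s12');o=s['obs'];print(o['tool_pos'],o['width'],o['wrist_force'],o['time']);p=np.load('jig.npy');print(inv(p,o['tool_pos']))
a=cv2.imread('pics/w12.png');z=cv2.resize(a[110:185,280:370],None,fx=6,fy=6,interpolation=cv2.INTER_CUBIC)
b=cv2.resize(cv2.imread('pics/s12.png')[200:320,270:400],(487,450),interpolation=cv2.INTER_CUBIC)
cv2.imwrite('pics/w12z.png',np.hstack([z,b])[:, :800] if 0 else cv2.resize(np.hstack([z,b]),(798,350)))
t=cv2.resize(cv2.imread('pics/s12.png')[260:310,320:380],None,fx=11,fy=11,interpolation=cv2.INTER_CUBIC);cv2.imwrite('pics/s12z.png',t)
E
```

```text
[ 0.54316453 -0.07736534  0.03534695] 0.013037620182384272 [1.51547004 8.96346232 0.41268524] 16.225
[ 0.00149105 -0.05138361]
```

View pics/w12z.png

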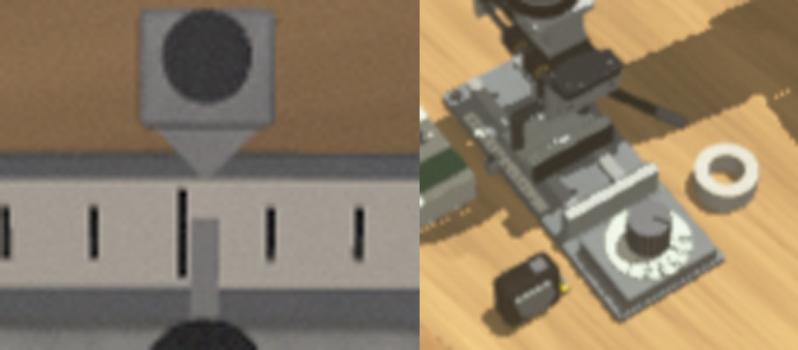

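View pics/s12z.png

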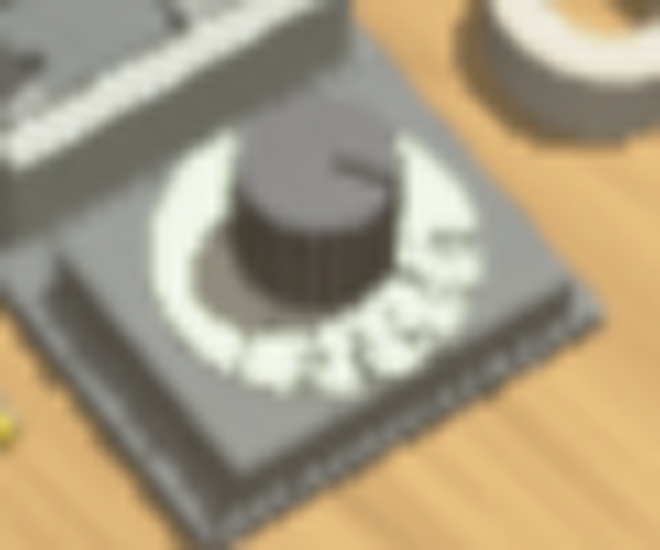

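The pointer and mark are aligned to within 0.2 mm. A last numeric check of the sleeve in the scene view, then I'll hand in.

```bash
python3 - <<'E'
from h import *
s=load('s12');p=np.load('jig.npy')
a=inv(p,atz(s,(320+337/11,260+162/11),.082));b=inv(p,atz(s,(320+386/11,260+184/11),.082));print(np.degrees(np.arctan2(*(b-a)[::-1])),'want 126')
d=cv2.absdiff(cv2.imread('pics/top0.png'),cv2.imread('pics/t12.png'));cv2.imwrite('pics/t12z.png',cv2.resize(cv2.imread('pics/t12.png')[60:330,60:560],(800,432)))
E
```

```text
117.07747474031896 want 126
```

View pics/t12z.png

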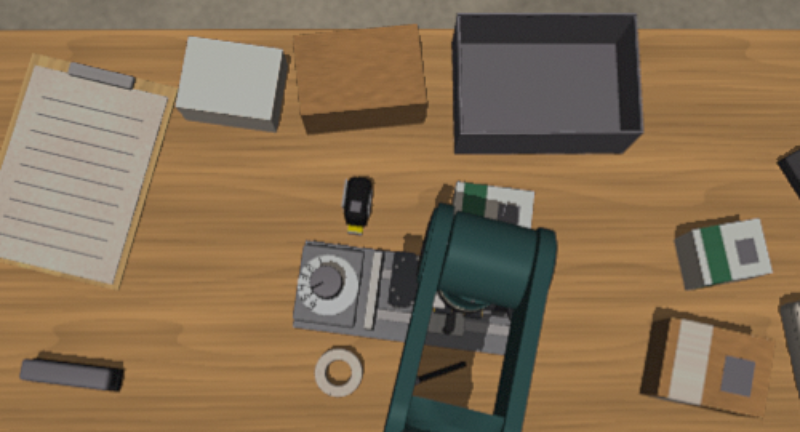

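```bash
python3 - <<'E'
from h import *
close_job();print(robot.get_obs()['time'])
E
```

```text
the job is handed in; nothing more can be done
the job is handed in; nothing more can be done
```

The jig is ready and handed in at about 16.4 s. The sleeve went from 2 to 5 with the jaw still shut. The jaw was then pulled open by its handle and is still held in the grip.

- **Jaw:** In the last wrist picture the pointer and the mark line up to within about 0.2 mm, at roughly 52–53 mm of travel. The jaw drifted only about 0.1 mm in the last 0.8 s, and the pull is about 9 N.
- **Sleeve:** The close-up taken after I let go shows the line exactly on 5, and I did not touch it again. A coarse check in the last scene picture gave 117°, where 5 is 126° and 4 is 102°. I put the difference down to the line being only a few pixels long in that picture.
- **Bystanders:** All of them look unmoved in the last top picture, judged by eye.

**First handle grasp failed:** The fingers shut on nothing above the bar. In the camera pictures the fingertips sit about 27 mm behind the reported TCP, not 8 mm ahead as the text says. I opened, went down 3.4 cm and regripped, and the opening of about 13 mm fits the 14 mm bar. The same offset means the sleeve was gripped only near its top edge, but it turned fully.

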